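Flip the stock tags to match the bins

ROBOT

A 6-joint arm with a two-finger parallel gripper is mounted at the origin on the work surface. World frame = base frame: x ahead of the robot, y to its left, z up, the work surface at z = 0. Lengths are in m, angles in rad, forces in N, time in s.
With the tool pointing down it reaches from about 0.3 to 0.825 m from the base axis. Payload 5.4 kg.
Tool frame: the origin (TCP) lies on the centre line of the jaws, within the pads' length; the fingertips stand manip.tcp_to_tips ahead of it and the grasp point (between the pads) lies 2 mm behind it (manip.tcp_to_tips is the distance from the TCP to the fingertips, in m); z points along the fingers, y is the direction in which the jaws open and shut (so a half turn about z gives the same grasp; the last joint's range is limited). The gripper opens to 92 mm and grips with 3 to 60 N. Pads are 20 mm wide; open, the fingers measure 128 mm over their backs; the gripper's body (75 mm by 189 mm) begins 69 mm behind the grasp point.
Start: joints at [-1.425, 0.158, 1.597, -0, 1.386, -0.21], TCP at [0.2, -0.539, 0.232] pointing down, gripper open.
Joint ranges: [-2.91, 2.91], [-0.94, 2.29], [0.18, 2.7], [-1.29, 4.43], [0.17, 2.64], [-3, 3]. Speed limits (rad/s): [2.57, 2.57, 3.14, 3.14, 3.14, 3.14].

INTERFACE

Orientations are given as a unit quaternion [x, y, z, w].
In Python, from workcell import monitor, capture, manip, find_in, pinpoint gives the robot as it stands.
- The arm moves only by the tool servo_tool, never from a script. Its argument "motion" is a list of rows, each an object with "dp": the shift along the tool's x, y, z in mm, a list of three; "delta_rot": the turn, a rotation vector about the tool's x, y, z in units of 6 degrees (1.0 is 6 degrees), a list of three; "hand": the finger opening in mm, from 0 to 91.9. In form: [{"dp": [tx, ty, tz], "delta_rot": [wx, wy, wz], "hand": hand}, ...]. A call has 1 to 12 rows; each row shifts and turns the commanded pose from where the row before left it, along the tool's axes as they then stand; what a row does not reach is not made up. A row lasts 1/10 s, in which the tool goes at most 50 mm and 8.59 degrees, less where a joint would pass 70% of its speed; a pose out of reach is approached as far as the arm can. A call is refused whole if a number of a shift passes 50 or a number of a turn 1, either way. A call with a gripper value outside its range is refused whole. The fingers move at their own pace and stop on an object; the grip force is fixed at half the most. Time passes only in rows, so rows that do not move let the fingers close. It gives the time, the measured TCP pose, the force and the opening at its end, in the units of the state.
- monitor.sense(): the state, without advancing time (a new reading comes with each control period).
- capture(name): name is "scene" or "side" or "wrist"; returns a dict with "color" (384x512x3 uint8, red, green, blue), "mtx" (3x3 intrinsics, pixels), "R" (3x3) and "t" (3): a world point X has camera coordinates R X + t; the wrist camera has in their place "mount" (4x4, takes a point from camera to tool coordinates, whose origin is the TCP and whose axes are the flange's). Camera axes: x right, y down, z forward; pixel columns grow to the right and rows downward; lengths in m; the calibration is good to about 2 mm. The wrist camera is an equidistant fisheye: a pixel r from the principal point sees the ray r / f radians off the axis. A picture is of the moment at which its call begins: read the wrist's pose just before it. There is no depth.
- manip.job_done(): hands the job in, once; it reports no verdict.
Trained networks look in a picture, given as the dict that the camera call returned (one of the last four; its "shot" number tells which), for a name from the list of things; names that differ only in an ending like _2 or _b are one class to them, and where a whole thing is asked for, a point or a joint stands for the part that bears it (a point fixed in the world has none). Each returns a list of dicts, best first, with "score" (0 to 1); they miss things now and then, are a little off and sometimes report something else, mostly with a low value. They report only what shows in the picture. A call takes as long as a camera call. They do not tell look-alikes from the thing itself.
- find_in(picture, query): "rect" ([left, top, right, bottom] in pixels, round what is visible of it).
- pinpoint(picture, query): "location" ([row, column] in pixels: a listed point, or the origin of a listed thing).
The state is a dict: "clock": time; "joints": joint angles; "joint_velocities": joint speeds; "effort": joint torques, N m; "tool_pos": TCP position; "eef_rot": TCP orientation; "force": force on the tool from outside, world axes, zero at the start; "ft_torque": the same for the moment, N m; "width": finger opening in m.
Only numpy, scipy, OpenCV 4.12 (cv2) and the standard library are available. Lean on these libraries where they do the work, as an engineer would, in place of code of your own. Each camera call takes 0.05 s, during which the arm holds its last target.

TASK

Each parts bin on the board has a two-faced flip tag standing in front of it. With a fingertip, gently push tags over so that exactly the bins heaped full of clips show the face with the round disc (tag leaning toward its bin), and the bins that are not full show the face with the bar (tag leaning away from its bin). Do not lift or shift the tag stands, and leave everything else where it is.

Things in the scene. Friction and masses are not known exactly. Their poses are not given: they have to be found in the camera images.
- board: fixed plywood board 380 x 540 x 12 mm lying on the table; origin at the centre of its underside, x points from the tag row to the bin row (away from the robot), y along the rows. Four bins stand in a row on its far half, about 120 mm apart, and in front of each bin, on the robot's side, a flip-tag stand about 175 mm before the bin's centre. Everything on it stands on its top, 12 mm above the table. Loose things also stand on it: see below.
- bin_full_a: open cardboard bin 90 x 90 x 70 mm high, fixed to the board; FULL: heaped with white printed clips up to about 97 mm, above its rim. Origin at the centre of its underside, axes as the board's. It may be in any of the four places. Its tag is the one in line with it along the board's x (nearly the same y, within about 12 mm).
- bin_full_b: open cardboard bin 90 x 90 x 70 mm high, fixed to the board; FULL: heaped with white printed clips up to about 97 mm, above its rim. Origin at the centre of its underside, axes as the board's. It may be in any of the four places. Its tag is the one in line with it along the board's x (nearly the same y, within about 12 mm).
- bin_low: open cardboard bin 90 x 90 x 70 mm high, fixed to the board; NOT full: a single printed clip lies on its floor. Origin at the centre of its underside, axes as the board's. It may be in any of the four places. Its tag is the one in line with it along the board's x (nearly the same y, within about 12 mm).
- bin_empty: open cardboard bin 90 x 90 x 70 mm high, fixed to the board; NOT full: empty. Origin at the centre of its underside, axes as the board's. It may be in any of the four places. Its tag is the one in line with it along the board's x (nearly the same y, within about 12 mm).
- stand1: loose, weighted stand of a flip tag, about 0.4 kg, in any of the four places: steel base 90 (x) x 66 (y) x 10 mm with two 5 mm uprights, inner faces 56 mm apart in y, tops 44 mm above its underside. Origin at the centre of its underside; x points to its bin, y along the hinge, z up. The hinge line runs along y, 36 mm above the origin.
- tag1 (a joint): angle (rad) of the tag on stand1: 0 upright, +0.7 leaning to +x of the stand on its stop, toward the bin (the face with the dark round disc is turned up: 'full'), -0.7 leaning to -x on its stop, away from the bin (the face with the dark straight bar is turned up: 'reorder'). Freely hinged, almost no friction: once pushed past upright (by 0.15 or so) it falls over by itself in about a second and stays there by its weight. A push of well under 1 N moves it.
- tag1_edge (a point): middle of the free edge of the tag on stand1. The tag is a rigid white plate 50 mm wide (y), 5 mm thick, 30 g, its free edge 62 mm from the hinge line; leaning at a stop, this edge lies 40 mm to the side of the hinge line and 83 mm above the stand's underside; upright, 98 mm above.
- stand2: loose, weighted stand of a flip tag, about 0.4 kg, in any of the four places: steel base 90 (x) x 66 (y) x 10 mm with two 5 mm uprights, inner faces 56 mm apart in y, tops 44 mm above its underside. Origin at the centre of its underside; x points to its bin, y along the hinge, z up. The hinge line runs along y, 36 mm above the origin.
- tag2 (a joint): angle (rad) of the tag on stand2: 0 upright, +0.7 leaning to +x of the stand on its stop, toward the bin (the face with the dark round disc is turned up: 'full'), -0.7 leaning to -x on its stop, away from the bin (the face with the dark straight bar is turned up: 'reorder'). Freely hinged, almost no friction: once pushed past upright (by 0.15 or so) it falls over by itself in about a second and stays there by its weight. A push of well under 1 N moves it.
- tag2_edge (a point): middle of the free edge of the tag on stand2. The tag is a rigid white plate 50 mm wide (y), 5 mm thick, 30 g, its free edge 62 mm from the hinge line; leaning at a stop, this edge lies 40 mm to the side of the hinge line and 83 mm above the stand's underside; upright, 98 mm above.
- stand3: loose, weighted stand of a flip tag, about 0.4 kg, in any of the four places: steel base 90 (x) x 66 (y) x 10 mm with two 5 mm uprights, inner faces 56 mm apart in y, tops 44 mm above its underside. Origin at the centre of its underside; x points to its bin, y along the hinge, z up. The hinge line runs along y, 36 mm above the origin.
- tag3 (a joint): angle (rad) of the tag on stand3: 0 upright, +0.7 leaning to +x of the stand on its stop, toward the bin (the face with the dark round disc is turned up: 'full'), -0.7 leaning to -x on its stop, away from the bin (the face with the dark straight bar is turned up: 'reorder'). Freely hinged, almost no friction: once pushed past upright (by 0.15 or so) it falls over by itself in about a second and stays there by its weight. A push of well under 1 N moves it.
- tag3_edge (a point): middle of the free edge of the tag on stand3. The tag is a rigid white plate 50 mm wide (y), 5 mm thick, 30 g, its free edge 62 mm from the hinge line; leaning at a stop, this edge lies 40 mm to the side of the hinge line and 83 mm above the stand's underside; upright, 98 mm above.
- stand4: loose, weighted stand of a flip tag, about 0.4 kg, in any of the four places: steel base 90 (x) x 66 (y) x 10 mm with two 5 mm uprights, inner faces 56 mm apart in y, tops 44 mm above its underside. Origin at the centre of its underside; x points to its bin, y along the hinge, z up. The hinge line runs along y, 36 mm above the origin.
- tag4 (a joint): angle (rad) of the tag on stand4: 0 upright, +0.7 leaning to +x of the stand on its stop, toward the bin (the face with the dark round disc is turned up: 'full'), -0.7 leaning to -x on its stop, away from the bin (the face with the dark straight bar is turned up: 'reorder'). Freely hinged, almost no friction: once pushed past upright (by 0.15 or so) it falls over by itself in about a second and stays there by its weight. A push of well under 1 N moves it.
- tag4_edge (a point): middle of the free edge of the tag on stand4. The tag is a rigid white plate 50 mm wide (y), 5 mm thick, 30 g, its free edge 62 mm from the hinge line; leaning at a stop, this edge lies 40 mm to the side of the hinge line and 83 mm above the stand's underside; upright, 98 mm above.
- glue_stick: bystander, loose: small standing white bottle, 22 mm across, 85 mm high, between two tag stands; origin at its underside (the tools': on their axis).
- nozzle_tin: bystander, loose: small round metal tin, 28 mm across, 30 mm high, between two tag stands; origin at its underside (the tools': on their axis).
- screwdriver: bystander, loose: screwdriver 160 mm long lying along the robot-side edge of the board; origin at its underside (the tools': on their axis).
- bed_clip: bystander, loose: C-shaped white printed clip 30 x 45 x 36 mm high at the robot-side edge of the board; origin at its underside (the tools': on their axis).
- scraper: bystander, loose: flat scraper 200 mm long lying on the table left of the board; origin at its underside (the tools': on their axis).
- spool: bystander, loose: white filament spool 200 mm across, 64 mm high, lying on the table right of the board; origin at its underside (the tools': on their axis).
- cleaner_jar: bystander, loose: clear jar 60 mm across, 100 mm high, on the table left of the board; origin at its underside (the tools': on their axis).
Things that resemble listed ones, but are neither listed nor needed, are in the scene too. What is shaped like the stand3 but orange is not meant.

How it is judged:
By the outcome, as a careful person would: the job done as asked, in the order asked, and still so for the second after the job is handed in, with the robot touching nothing.
It also fails if it takes over 48 s, if anything falls off the work surface, if the arm or the gripper's body presses on something with over 40 N, if the wrist force passes 120 N, or if a joint passes its speed limit or range.

## Working session

There is one attempt and no reset: what is moved stays moved. The work goes in short steps, Python scripts to look and compute and a tool call to move; the robot and the scene stay as the last step left them, time stands still between calls to the robot, and variables do not carry over. Pictures are saved under pics/ and viewed, and the job is handed in when it is done.

Besides the shell and the picture viewer there is one more tool, called after "Request:" as a command line: name --argument value ..., lists and objects as JSON in quotes. servo_tool: Moves the arm, as the interface text tells. Its arguments: {"type":"object","properties":{"motion":{"type":"array"}},"required":["motion"]}

```bash
mkdir -p pics; ls
python3 - <<'E'
from workcell import monitor, capture, manip
import cv2
s=monitor.sense(); print(s['clock'],s['tool_pos'],s['eef_rot'],s['width'],manip.tcp_to_tips)
for n in ['scene','side','wrist']:
    p=capture(n); cv2.imwrite(f'pics/{n}0.png',cv2.resize(p['color'][:,:,::-1],(800,600),interpolation=cv2.INTER_CUBIC))
    print(n,{k:(v.tolist() if hasattr(v,'tolist') else v) for k,v in p.items() if k!='color'})
E
```

```text
pics
0.0 [ 0.20016051 -0.53839081  0.23060843] [ 9.84219298e-01  1.76950471e-01  1.99635739e-05 -9.50955743e-04] 0.09199235869486481 0.017
scene {'mtx': [[489.02813897594285, 0.0, 248.0264131737952], [0.0, 489.02813897594285, 187.22077099267335], [0.0, 0.0, 1.0]], 'R': [[-0.8098142981080356, 0.5865421705062278, -0.01300326103838853], [0.4869294827968742, 0.6595896168916994, -0.5725742013676737], [-0.32726209887941177, -0.4700104461674269, -0.8197497783656534]], 't': [0.4332391854854354, -0.1967155844111526, 1.8349664336313665], 'shot': 1}
side {'mtx': [[473.2893115998877, 0.0, 252.16204723605722], [0.0, 473.2893115998877, 190.2867773225853], [0.0, 0.0, 1.0]], 'R': [[-0.9837370088237019, -0.17845152838083733, 0.02040954406984101], [-0.11242079981288283, 0.5231122414195942, -0.8448166349252363], [0.14008233735923775, -0.8333718467140051, -0.534666535201579]], 't': [0.540861021108893, 0.14073970969343294, 1.8916901814394669], 'shot': 2}
wrist {'mtx': [[297.3186396354542, 0.0, 251.76711757565138], [0.0, 297.3186396354542, 192.31820040225236], [0.0, 0.0, 1.0]], 'mount': [[0.00043075020199759636, -0.964963149370458, -0.2623850887747032, 0.07363196338160506], [0.9999998786532149, 0.00047838286529433305, -0.00011765793062394676, 0.0006386653738834625], [0.0002390560978618608, -0.2623850062539389, 0.9649632383387987, -0.15320939425808244], [0.0, 0.0, 0.0, 1.0]], 'shot': 3}
```

View pics/scene0.png

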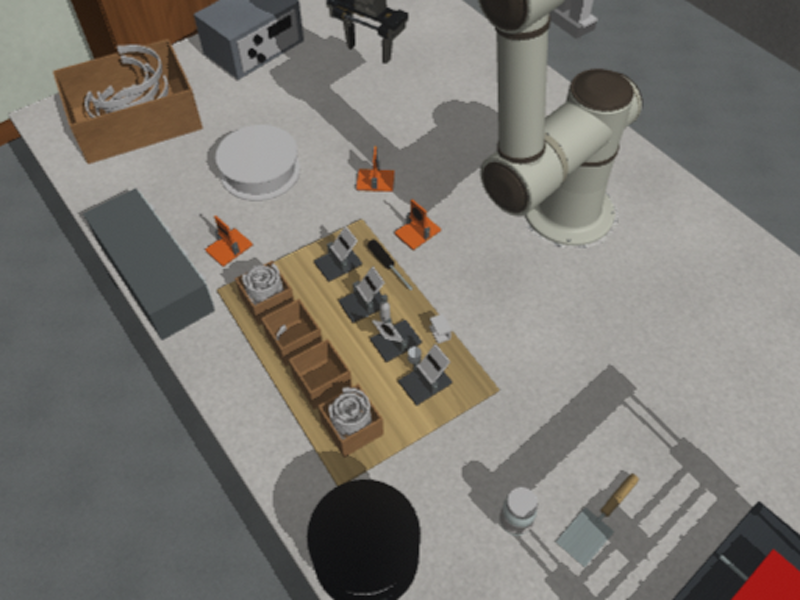

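View pics/side0.png

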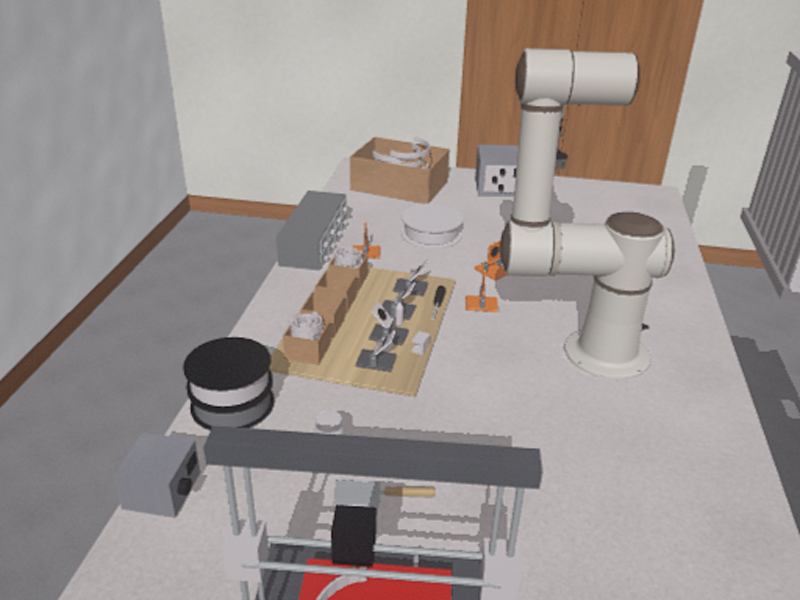

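View pics/wrist0.png

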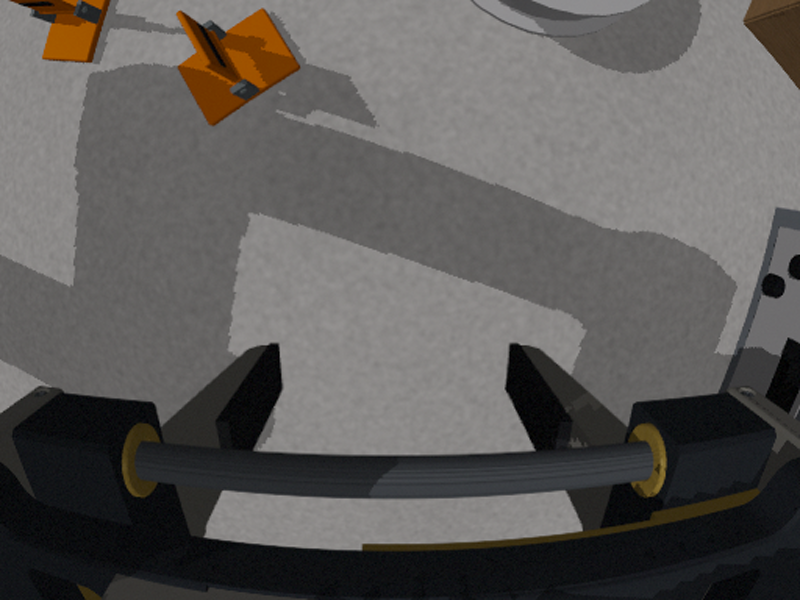

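The scene image (800 px scale) shows four bins: full at (263,285), a single clip at (291,328), empty at (320,370) and full at (350,410). The dark tag stands are near (338,262), (363,300), (395,338) and (425,380). The orange look-alikes at (375,175), (418,225) and (228,240) are off the board. Next I'll run the networks and take a close crop.

```bash
cat > h.py <<'E'
import numpy as np
def ray(p,row,col):
    M,R,t=map(np.array,(p['mtx'],p['R'],p['t']))
    d=R.T@np.linalg.inv(M)@[col,row,1]; return -R.T@t,d
def onz(p,row,col,z):
    o,d=ray(p,row,col); return o+d*(z-o[2])/d[2]
def proj(p,X):
    M,R,t=map(np.array,(p['mtx'],p['R'],p['t'])); c=M@(R@np.array(X)+t); return c[:2]/c[2]
E
python3 - <<'E'
from workcell import *
from h import *
import cv2
np.set_printoptions(precision=3,suppress=True)
for n in ['scene','side']:
    p=capture(n)
    for q,z in [('stand1',.012),('tag1_edge',.095),('bin_full_a',.012),('bin_low',.012),('bin_empty',.012),('glue_stick',.012),('nozzle_tin',.012),('board',0)]:
        for d in pinpoint(p,q):
            if d['score']>.2: print(n,q,round(d['score'],2),np.round(d['location'],1),onz(p,*d['location'],z))
    r=(slice(130,300),slice(130,330)) if n=='scene' else (slice(150,260),slice(170,310))
    cv2.imwrite(f'pics/{n}c.png',cv2.resize(p['color'][r][:,:,::-1],None,fx=4 if n=='scene' else 5,fy=4 if n=='scene' else 5,interpolation=cv2.INTER_CUBIC)[:600])
E
```

```text
scene stand1 0.83 [243.  270.4] [0.564 0.163 0.012]
scene stand1 0.83 [150.5 263.5] [ 0.353 -0.155  0.012]
scene stand1 0.68 [192.5 171.6] [ 0.719 -0.194  0.012]
scene stand1 0.67 [195.8 230.9] [ 0.562 -0.062  0.012]
scene stand1 0.66 [219.1 188.7] [ 0.728 -0.069  0.012]
scene stand1 0.64 [114.7 239.2] [ 0.321 -0.353  0.012]
scene stand1 0.63 [158.5 147. ] [ 0.714 -0.376  0.012]
scene stand1 0.6 [161.4 218. ] [ 0.515 -0.212  0.012]
scene stand1 0.57 [218.7 253.2] [0.555 0.057 0.012]
scene tag1_edge 0.68 [207.6 241.3] [0.59  0.042 0.095]
scene bin_full_a 0.9 [273.4 223.6] [0.745 0.161 0.012]
scene bin_full_a 0.7 [164.5 216.5] [ 0.527 -0.203  0.012]
scene bin_full_a 0.28 [210.1 241. ] [0.568 0.006 0.012]
scene bin_low 0.6 [215.4 189.4] [ 0.718 -0.079  0.012]
scene bin_low 0.22 [210.6 283.3] [0.455 0.091 0.012]
scene bin_empty 0.75 [243.5 205.7] [0.732 0.041 0.012]
scene glue_stick 0.49 [203.9 247.5] [ 0.536 -0.002  0.012]
scene nozzle_tin 0.45 [232.8 265. ] [0.556 0.123 0.012]
scene board 0.87 [214.8 223.7] [ 0.621 -0.02   0.   ]
side stand1 0.88 [215.9 249. ] [0.551 0.066 0.012]
side stand1 0.73 [182.3 260.7] [ 0.547 -0.201  0.012]
side stand1 0.65 [162.9 231.4] [ 0.715 -0.348  0.012]
side stand1 0.58 [195.3 307.3] [ 0.333 -0.137  0.012]
side stand1 0.57 [233.  240.6] [0.562 0.184 0.012]
side stand1 0.56 [177.3 314.2] [ 0.314 -0.296  0.012]
side stand1 0.49 [199.3 253.2] [ 0.556 -0.057  0.012]
side bin_full_a 0.75 [178.3 223.9] [ 0.717 -0.2    0.012]
side bin_full_a 0.61 [225.2 196.7] [0.739 0.17  0.012]
side bin_low 0.93 [193.6 215.5] [ 0.723 -0.067  0.012]
side bin_empty 0.92 [207.5 204.7] [0.741 0.045 0.012]
side glue_stick 0.43 [205.8 254.7] [ 0.541 -0.01   0.012]
side glue_stick 0.39 [210. 207.] [0.727 0.061 0.012]
side nozzle_tin 0.48 [223.4 246. ] [0.553 0.119 0.012]
side board 0.7 [205.1 232.7] [ 0.635 -0.013  0.   ]
side board 0.46 [207.  255.9] [ 0.537 -0.02   0.   ]
```

View pics/scenec.png

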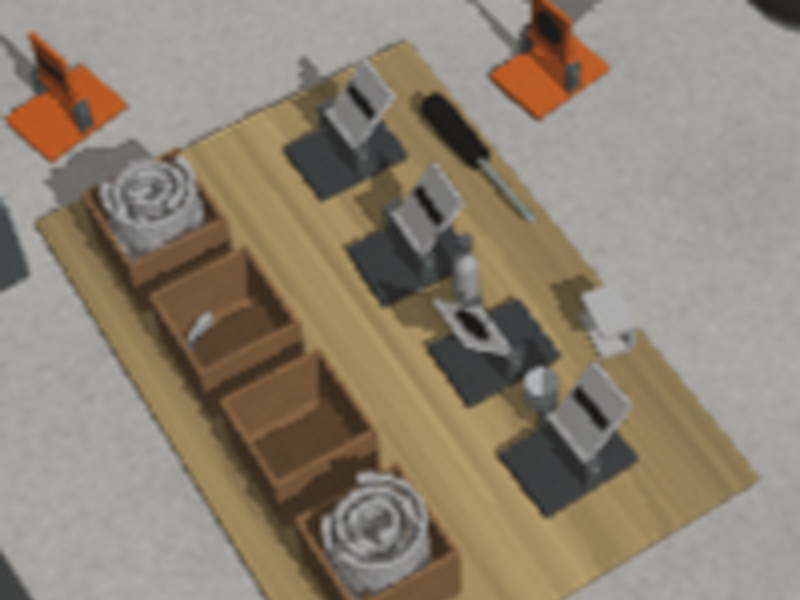

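View pics/sidec.png

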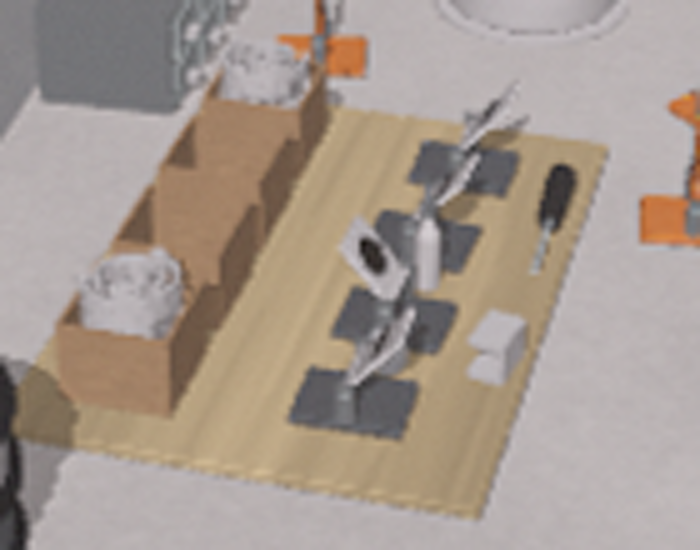

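Pairing each tag with its bin by y gives:

| Tag | y | Bin | Shows now | Action |
|---|---|---|---|---|
| A | -0.2 | full | bar | flip to +x |
| B | -0.06 | single clip | bar | leave |
| C | +0.06 | empty | disc | flip to -x |
| D | +0.17 | full | bar | flip to +x |

The orange tags at crop pixels (65,95) and (550,50) are off the board and don't count. I'll raise the tool and turn it to line up with the board, then look from the wrist.

Request:
servo_tool --motion '[{"dp": [0, 0, -20], "delta_rot": [0, 0, 1], "hand": 0}, {"dp": [0, 0, -20], "delta_rot": [0, 0, 1], "hand": 0}, {"dp": [0, 0, -20], "delta_rot": [0, 0, 1], "hand": 0}, {"dp": [0, 0, -20], "delta_rot": [0, 0, 1], "hand": 0}, {"dp": [0, 0, -20], "delta_rot": [0, 0, 0], "hand": 0}, {"dp": [0, 0, 0], "delta_rot": [0, 0, 0], "hand": 0}]'

```text
clock: 1.65
tool_pos: [0.2005, -0.5403, 0.335]
eef_rot: [1.0, -0.031, 0.001, 0.003]
force: [0.3, -0.4, 0.0]
width: 0.046
```

Request:
servo_tool --motion '[{"dp": [17, -44, 0], "delta_rot": [0, 0, 0], "hand": 0}, {"dp": [17, -44, 0], "delta_rot": [0, 0, 0], "hand": 0}, {"dp": [17, -44, 0], "delta_rot": [0, 0, 0], "hand": 0}, {"dp": [17, -44, 0], "delta_rot": [0, 0, 0], "hand": 0}, {"dp": [17, -44, 0], "delta_rot": [0, 0, 0], "hand": 0}, {"dp": [17, -44, 0], "delta_rot": [0, 0, 0], "hand": 0}, {"dp": [17, -44, 0], "delta_rot": [0, 0, 0], "hand": 0}, {"dp": [17, -44, 0], "delta_rot": [0, 0, 0], "hand": 0}, {"dp": [17, -44, 0], "delta_rot": [0, 0, 0], "hand": 0}, {"dp": [17, -44, 0], "delta_rot": [0, 0, 0], "hand": 0}, {"dp": [17, -44, 0], "delta_rot": [0, 0, 0], "hand": 0}, {"dp": [17, -44, 0], "delta_rot": [0, 0, 0], "hand": 0}]'

```text
clock: 2.85
tool_pos: [0.4372, -0.0228, 0.3305]
eef_rot: [1.0, -0.031, -0.0, -0.0]
force: [0.8, -0.3, -0.1]
width: 0.0003
```

Request:
servo_tool --motion '[{"dp": [0, 0, 0], "delta_rot": [0, 0, 0], "hand": 0}, {"dp": [0, 0, 0], "delta_rot": [0, 0, 0], "hand": 0}]'

```text
clock: 3.05
tool_pos: [0.4368, -0.0241, 0.3304]
eef_rot: [1.0, -0.03, -0.001, 0.0]
force: [-0.5, -0.0, -0.6]
width: 0.0003
```

```bash
cat >> h.py <<'E'
from scipy.spatial.transform import Rotation as Ro
def wray(p,s,row,col):
    M=np.array(p['mtx']);x=(col-M[0,2])/M[0,0];y=(row-M[1,2])/M[1,1];r=np.hypot(x,y)+1e-12
    d=np.array([np.sin(r)*x/r,np.sin(r)*y/r,np.cos(r)]);m=np.array(p['mount'])
    Rw=Ro.from_quat(s['eef_rot']).as_matrix()
    return Rw@m[:3,3]+s['tool_pos'],Rw@m[:3,:3]@d
def wz(p,s,row,col,z):
    o,d=wray(p,s,row,col); return o+d*(z-o[2])/d[2]
E
python3 - <<'E'
from workcell import *
from h import *
import cv2
np.set_printoptions(precision=3,suppress=True)
s=monitor.sense();p=capture('wrist')
print(s['clock'],s['tool_pos'],s['eef_rot'])
cv2.imwrite('pics/w1.png',cv2.resize(p['color'][:,:,::-1],(800,600),interpolation=cv2.INTER_CUBIC))
for q,z in [('stand1',.012),('tag1_edge',.095),('bin_full_a',.012),('bin_low',.012),('bin_empty',.012),('glue_stick',.012),('nozzle_tin',.012),('board',0)]:
    for d in pinpoint(p,q):
        if d['score']>.2: print(q,round(d['score'],2),np.round(d['location'],1),wz(p,s,*d['location'],z))
for q in ['stand1','tag1']:
  for d in find_in(p,q):
    if d['score']>.2: print(q,np.round(d['rect']),round(d['score'],2))
E
```

```text
3.05 [ 0.437 -0.024  0.33 ] [ 1.    -0.03  -0.001  0.   ]
stand1 0.88 [ 89.4 128.9] [0.57  0.171 0.012]
stand1 0.87 [ 90.3 196. ] [0.554 0.056 0.012]
stand1 0.86 [ 94.7 348.5] [ 0.536 -0.187  0.012]
stand1 0.79 [212.8 335.6] [ 0.337 -0.164  0.012]
stand1 0.76 [ 81.3 270.6] [ 0.559 -0.061  0.012]
stand1 0.75 [  6.5 432.3] [ 0.712 -0.37   0.012]
stand1 0.61 [210.  424.8] [ 0.328 -0.347  0.012]
tag1_edge 0.86 [ 55. 182.] [0.596 0.057 0.095]
tag1_edge 0.42 [ 89.4 199.8] [0.547 0.036 0.095]
bin_low 0.34 [116.3 367.8] [ 0.5   -0.22   0.012]
glue_stick 0.72 [ 92.6 233.8] [ 0.545 -0.003  0.012]
nozzle_tin 0.65 [ 95.6 352.4] [ 0.534 -0.194  0.012]
nozzle_tin 0.59 [ 97.3 160.9] [0.549 0.115 0.012]
board 0.72 [ 45.2 233.8] [ 0.625 -0.007  0.   ]
board 0.43 [107.1 504.4] [ 0.534 -0.567  0.   ]
stand1 [401. 186. 457. 241.] 0.83
stand1 [ 97.  60. 150. 121.] 0.77
stand1 [169.  54. 222. 117.] 0.74
stand1 [419.   2. 464.  29.] 0.59
stand1 [248.  54. 301. 116.] 0.57
stand1 [319.   1. 388.  19.] 0.32
tag1 [342.  87. 386. 121.] 0.88
tag1 [258.  78. 296. 110.] 0.71
tag1 [ 94.  86. 137. 118.] 0.63
tag1 [324. 217. 365. 241.] 0.63
tag1 [166.  56. 209.  90.] 0.61
tag1 [426. 211. 458. 239.] 0.61
```

View pics/w1.png

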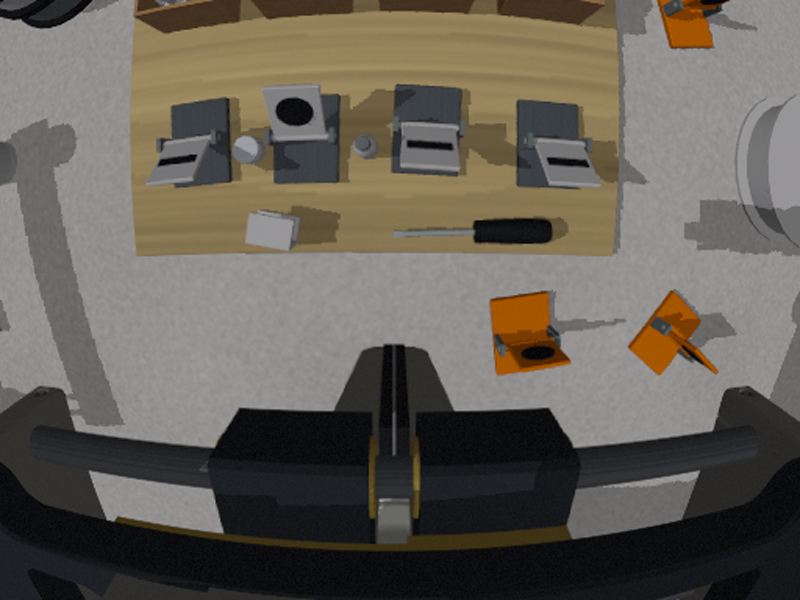

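The wrist view shows the stands in a row. From left: D (190,155) bar, C (300,115) disc, B (428,135) bar, A (560,155) bar. The glue stick is at (365,145) and the tin at (247,150). I'll zoom in for precise edges.

Run:
```python
import cv2
i=cv2.imread('pics/w1.png')
cv2.imwrite('pics/w1a.png',cv2.resize(i[70:200,140:350],None,fx=3.8,fy=3.8,interpolation=cv2.INTER_CUBIC))
cv2.imwrite('pics/w1b.png',cv2.resize(i[70:200,380:620],None,fx=3.3,fy=3.3,interpolation=cv2.INTER_CUBIC))
```

```text
(no output)
```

View pics/w1a.png

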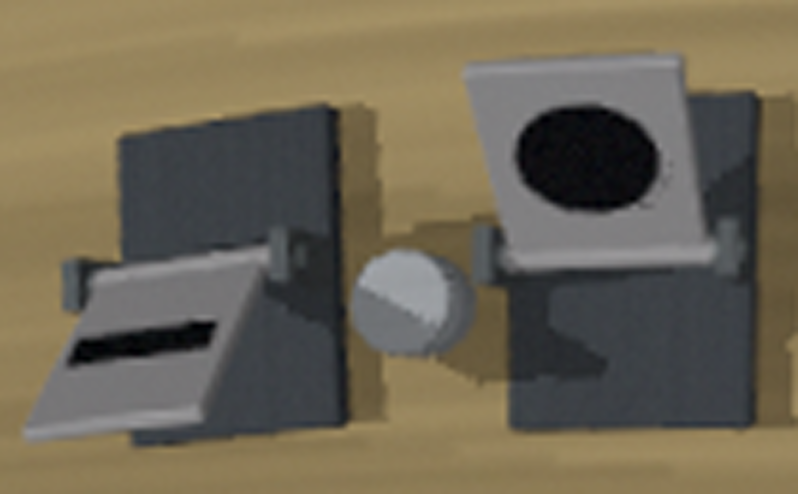

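View pics/w1b.png

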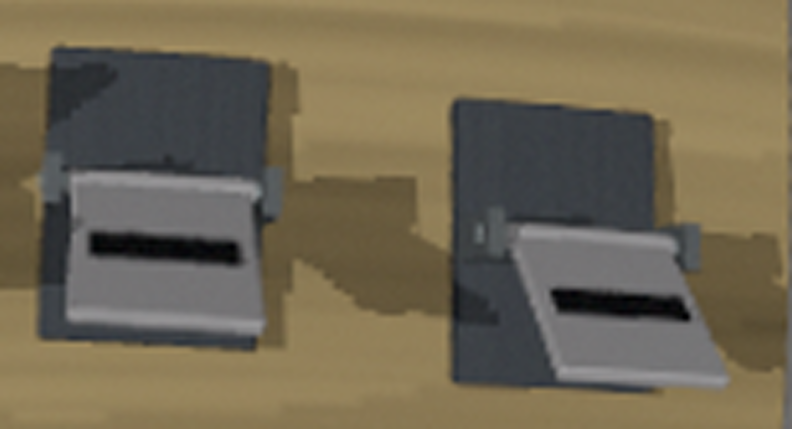

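Run:
```python
from workcell import *
from h import *
np.set_printoptions(precision=4,suppress=True)
s=monitor.sense();p=capture('wrist')
def a(u,v): return ((v+.5)/3.8+70)/1.5625-.5,((u+.5)/3.8+140)/1.5625-.5
def b(u,v): return ((v+.5)/3.3+70)/1.5625-.5,((u+.5)/3.3+380)/1.5625-.5
T=dict(
D=(a,[(120,135),(330,105),(348,425),(133,445)],[(28,433),(205,413)],[(75,270),(280,240)]),
C=(a,[(757,95),(753,428),(510,428)],[(466,72),(682,60)],[(487,240),(728,235)]),
B=(b,[(55,47),(270,63),(255,348),(38,338)],[(67,318),(262,328)],[(50,170),(273,182)]),
A=(b,[(455,99),(652,113),(657,391),(453,382)],[(558,375),(728,384)],[(492,222),(688,236)]))
for n,(f,base,ed,up) in T.items():
    B=np.array([wz(p,s,*f(*q),.022) for q in base]);E=np.array([wz(p,s,*f(*q),.095) for q in ed]);U=np.array([wz(p,s,*f(*q),.056) for q in up])
    e=E[0]-E[1]; h=U[0]-U[1]; sd=B[0]-B[-1] if n!='C' else B[0]-B[1]
    c=B.mean(0) if n!='C' else (B[0]+B[2])/2
    print(n,'centre',c[:2],'hinge',U.mean(0)[:2],np.linalg.norm(h),np.arctan2(-h[0],h[1]),'edge',E.mean(0)[:2],np.linalg.norm(e),'yaw',np.arctan2(-e[0],e[1]),'side',np.linalg.norm(sd),np.arctan2(sd[1],sd[0]))
```

```text
D centre [0.5684 0.1678] hinge [0.5721 0.168 ] 0.059978708691492695 -0.03323178826418288 edge [0.5291 0.1699] 0.049052239774410235 yaw -0.044707570466526174 side 0.0890023303499683 -0.034533301953252146
C centre [0.5574 0.054 ] hinge [0.5606 0.0535] 0.060028114237734444 -0.09152757438804833 edge [0.5963 0.0509] 0.04930473876411795 yaw -0.07496338157580666 side 0.08860022263378457 -0.07911116933068174
B centre [ 0.5571 -0.066 ] hinge [ 0.5598 -0.0656] 0.06177828817955568 -0.09956242086373032 edge [ 0.5176 -0.0609] 0.04931826570828497 yaw -0.10052037746443725 side 0.08928799965313149 -0.12014847578670021
A centre [ 0.5403 -0.1903] hinge [ 0.543  -0.1895] 0.061180803864305605 -0.050390430502117 edge [ 0.5    -0.1887] 0.049863072876939946 yaw -0.04887842512546364 side 0.08827440815730263 -0.0608983787788169
```

The measurements agree with the known sizes: side 89 mm, edge 49–50 mm, and edge 40 mm from the hinge. I'll do tag A first, approaching from its robot side.

Request:
servo_tool --motion '[{"dp": [8, 40, 0], "delta_rot": [0, 0, 0], "hand": 0}, {"dp": [8, 40, 0], "delta_rot": [0, 0, 0], "hand": 0}, {"dp": [8, 40, 0], "delta_rot": [0, 0, 0], "hand": 0}, {"dp": [8, 41, 0], "delta_rot": [0, 0, 0], "hand": 0}, {"dp": [0, 0, 40], "delta_rot": [0, 0, 0], "hand": 0}, {"dp": [0, 0, 40], "delta_rot": [0, 0, 0], "hand": 0}, {"dp": [0, 0, 40], "delta_rot": [0, 0, 0], "hand": 0}, {"dp": [0, 0, 40], "delta_rot": [0, 0, 0], "hand": 0}, {"dp": [0, 0, 35], "delta_rot": [0, 0, 0], "hand": 0}, {"dp": [0, 0, 33], "delta_rot": [0, 0, 0], "hand": 0}, {"dp": [0, 0, 0], "delta_rot": [0, 0, 0], "hand": 0}, {"dp": [0, 0, 0], "delta_rot": [0, 0, 0], "hand": 0}]'

```text
clock: 4.85
tool_pos: [0.459, -0.1876, 0.1041]
eef_rot: [1.0, -0.032, -0.0, -0.0]
force: [-0.3, 0.2, 0.9]
width: 0.0005
```

Run:
```python
from workcell import *
import cv2
p=capture('wrist');cv2.imwrite('pics/w2.png',cv2.resize(p['color'][:,:,::-1],(800,600)))
print(monitor.sense()['tool_pos'],monitor.sense()['force'])
```

```text
[ 0.45995016 -0.1883142   0.10532963] [-0.56853755  0.41452051  0.43729607]
```

View pics/w2.png

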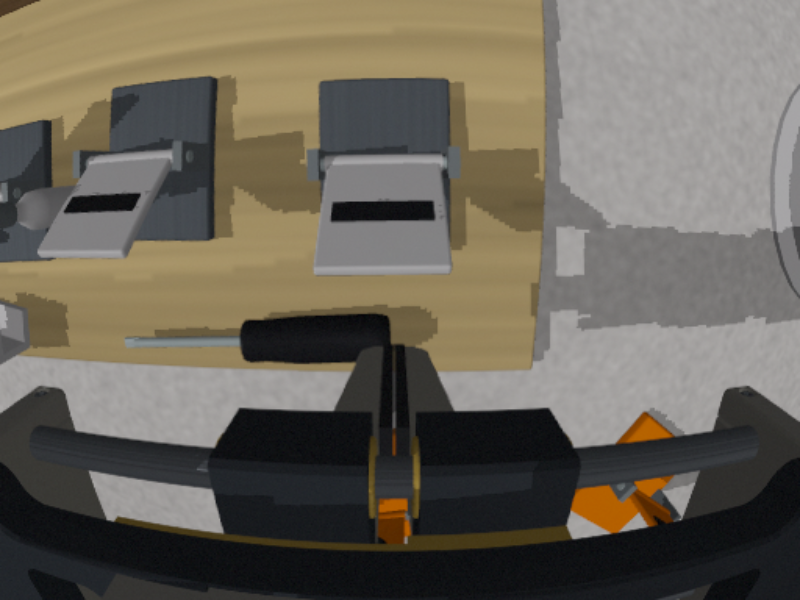

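The closed fingertip at (395,345) is lined up with tag A at (383,215), whose free edge is at row 270. Pushing now.

Request:
servo_tool --motion '[{"dp": [10, 0, 2], "delta_rot": [0, 0, 0], "hand": 0}, {"dp": [10, 0, 0], "delta_rot": [0, 0, 0], "hand": 0}, {"dp": [6, 0, 0], "delta_rot": [0, 0, 0], "hand": 0}, {"dp": [6, 0, 0], "delta_rot": [0, 0, 0], "hand": 0}, {"dp": [6, 0, 0], "delta_rot": [0, 0, 0], "hand": 0}, {"dp": [6, 0, 0], "delta_rot": [0, 0, 0], "hand": 0}, {"dp": [6, 0, 0], "delta_rot": [0, 0, 0], "hand": 0}, {"dp": [6, 0, 0], "delta_rot": [0, 0, 0], "hand": 0}, {"dp": [6, 0, 0], "delta_rot": [0, 0, 0], "hand": 0}, {"dp": [6, 0, 0], "delta_rot": [0, 0, 0], "hand": 0}, {"dp": [6, 0, 0], "delta_rot": [0, 0, 0], "hand": 0}, {"dp": [6, 0, 0], "delta_rot": [0, 0, 0], "hand": 0}]'

```text
clock: 6.1
tool_pos: [0.5393, -0.1927, 0.1016]
eef_rot: [1.0, -0.032, 0.0, 0.0]
force: [0.3, -0.5, -0.3]
width: 0.0005
```

Request:
servo_tool --motion '[{"dp": [3, 0, 0], "delta_rot": [0, 0, 0], "hand": 0}, {"dp": [0, 0, 0], "delta_rot": [0, 0, 0], "hand": 0}, {"dp": [0, 0, 0], "delta_rot": [0, 0, 0], "hand": 0}, {"dp": [0, 0, 0], "delta_rot": [0, 0, 0], "hand": 0}, {"dp": [0, 0, 0], "delta_rot": [0, 0, 0], "hand": 0}]'

```text
clock: 6.6
tool_pos: [0.5416, -0.1928, 0.1016]
eef_rot: [1.0, -0.032, -0.0, 0.0]
force: [0.4, 0.4, 0.9]
width: 0.0004
```

Run:
```python
from workcell import *
import cv2
p=capture('wrist');cv2.imwrite('pics/w3.png',cv2.resize(p['color'][:,:,::-1],(800,600)))
```

```text
(no output)
```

View pics/w3.png

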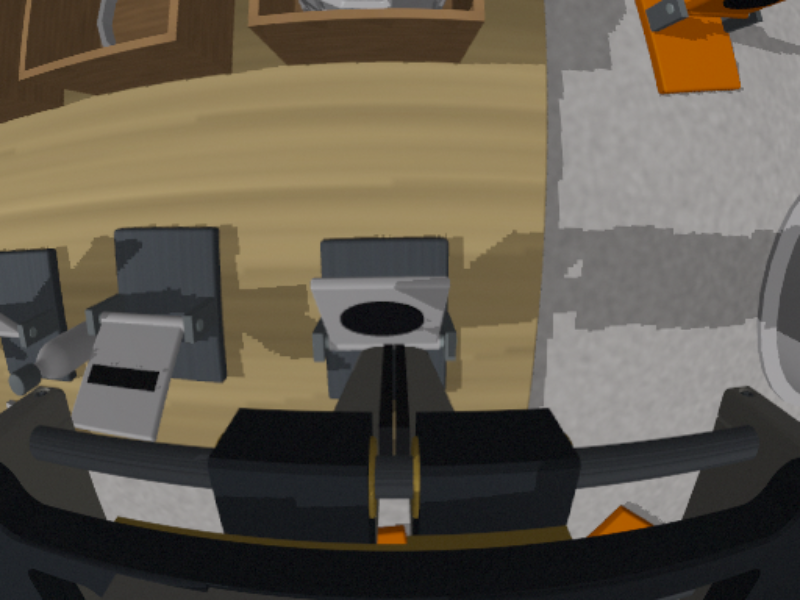

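Tag A now shows the disc (382,318), leaning toward its bin, and its stand hasn't moved. Next I'll back off, rise, and go to the bin side of tag C.

Request:
servo_tool --motion '[{"dp": [-10, 0, -20], "delta_rot": [0, 0, 0], "hand": 0}, {"dp": [0, 0, -40], "delta_rot": [0, 0, 0], "hand": 0}, {"dp": [12, -31, 0], "delta_rot": [0, 0, 0], "hand": 0}, {"dp": [12, -31, 0], "delta_rot": [0, 0, 0], "hand": 0}, {"dp": [12, -31, 0], "delta_rot": [0, 0, 0], "hand": 0}, {"dp": [10, -31, 0], "delta_rot": [0, 0, 0], "hand": 0}, {"dp": [10, -31, 0], "delta_rot": [0, 0, 0], "hand": 0}, {"dp": [10, -31, 0], "delta_rot": [0, 0, 0], "hand": 0}, {"dp": [10, -31, 0], "delta_rot": [0, 0, 0], "hand": 0}, {"dp": [8, -30, 0], "delta_rot": [0, 0, 0], "hand": 0}, {"dp": [0, 0, 0], "delta_rot": [0, 0, 0], "hand": 0}, {"dp": [0, 0, 0], "delta_rot": [0, 0, 0], "hand": 0}]'

```text
clock: 7.85
tool_pos: [0.631, 0.0493, 0.1614]
eef_rot: [1.0, -0.031, -0.0, 0.0]
force: [-0.8, -0.4, 0.2]
width: 0.0003
```

Request:
servo_tool --motion '[{"dp": [0, 0, 20], "delta_rot": [0, 0, 0], "hand": 0}, {"dp": [0, 0, 20], "delta_rot": [0, 0, 0], "hand": 0}, {"dp": [0, 0, 19], "delta_rot": [0, 0, 0], "hand": 0}, {"dp": [0, 0, 0], "delta_rot": [0, 0, 0], "hand": 0}]'

```text
clock: 8.25
tool_pos: [0.6285, 0.0478, 0.0994]
eef_rot: [0.999, -0.032, -0.003, -0.0]
force: [-1.0, 0.2, -0.2]
width: 0.0004
```

```bash
cat > look.py <<'E'
import sys,cv2
from workcell import *
n=sys.argv[1]
a=capture('side')['color'][150:260,170:310,::-1]; b=capture('scene')['color'][130:300,130:330,::-1]
a=cv2.resize(a,(400,314),interpolation=cv2.INTER_CUBIC);b=cv2.resize(b,(400,340),interpolation=cv2.INTER_CUBIC)
cv2.imwrite(f'pics/{n}.png',cv2.hconcat([cv2.copyMakeBorder(a,0,26,0,0,0),b]))
print(monitor.sense()['clock'])
E
python3 look.py l1
```

```text
8.35
```

View pics/l1.png

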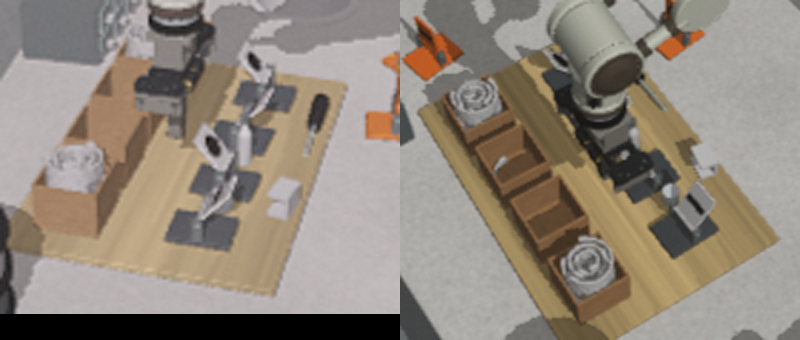

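The fingertip is in the gap between the bins and tag C, clear of both. Tag A shows the disc in the side view. Now pushing C away from its bin.

Request:
servo_tool --motion '[{"dp": [-8, 0, 0], "delta_rot": [0, 0, 0], "hand": 0}, {"dp": [-6, 0, 0], "delta_rot": [0, 0, 0], "hand": 0}, {"dp": [-6, 0, 0], "delta_rot": [0, 0, 0], "hand": 0}, {"dp": [-6, 0, 0], "delta_rot": [0, 0, 0], "hand": 0}, {"dp": [-6, 0, 0], "delta_rot": [0, 0, 0], "hand": 0}, {"dp": [-6, 0, 0], "delta_rot": [0, 0, 0], "hand": 0}, {"dp": [-6, 0, 0], "delta_rot": [0, 0, 0], "hand": 0}, {"dp": [-6, 0, 0], "delta_rot": [0, 0, 0], "hand": 0}, {"dp": [-6, 0, 0], "delta_rot": [0, 0, 0], "hand": 0}, {"dp": [-6, 0, 0], "delta_rot": [0, 0, 0], "hand": 0}, {"dp": [-6, 0, 0], "delta_rot": [0, 0, 0], "hand": 0}, {"dp": [0, 0, 0], "delta_rot": [0, 0, 0], "hand": 0}]'

```text
clock: 9.55
tool_pos: [0.5625, 0.0535, 0.1024]
eef_rot: [1.0, -0.031, -0.0, -0.0]
force: [0.6, -0.8, -0.1]
width: 0.0005
```

Request:
servo_tool --motion '[{"dp": [0, 0, 0], "delta_rot": [0, 0, 0], "hand": 0}, {"dp": [0, 0, 0], "delta_rot": [0, 0, 0], "hand": 0}, {"dp": [0, 0, 0], "delta_rot": [0, 0, 0], "hand": 0}, {"dp": [0, 0, 0], "delta_rot": [0, 0, 0], "hand": 0}]'

```text
clock: 9.95
tool_pos: [0.5635, 0.0533, 0.1026]
eef_rot: [1.0, -0.032, 0.0, -0.0]
force: [-0.4, -0.4, -0.1]
width: 0.0005
```

```bash
python3 look.py l2
```

```text
10.05
```

View pics/l2.png

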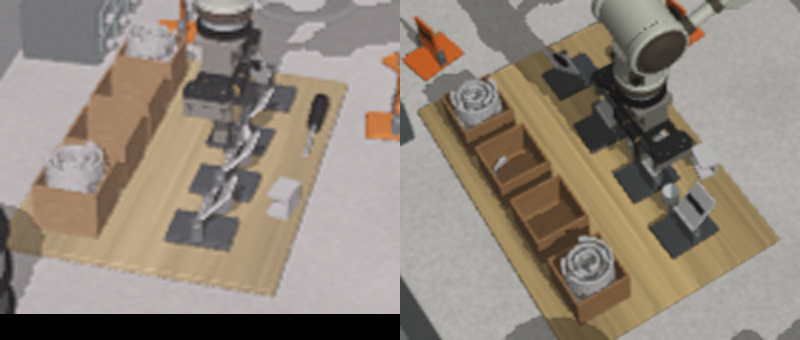

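C now leans away from its bin. Moving on to tag D.

Request:
servo_tool --motion '[{"dp": [10, 0, -20], "delta_rot": [0, 0, 0], "hand": 0}, {"dp": [0, 0, -40], "delta_rot": [0, 0, 0], "hand": 0}, {"dp": [-22, -28, 0], "delta_rot": [0, 0, 0], "hand": 0}, {"dp": [-22, -28, 0], "delta_rot": [0, 0, 0], "hand": 0}, {"dp": [-22, -29, 0], "delta_rot": [0, 0, 0], "hand": 0}, {"dp": [-23, -29, 0], "delta_rot": [0, 0, 0], "hand": 0}, {"dp": [0, 0, 0], "delta_rot": [0, 0, 0], "hand": 0}, {"dp": [0, 0, 0], "delta_rot": [0, 0, 0], "hand": 0}, {"dp": [0, 0, 20], "delta_rot": [0, 0, 0], "hand": 0}, {"dp": [0, 0, 20], "delta_rot": [0, 0, 0], "hand": 0}, {"dp": [0, 0, 20], "delta_rot": [0, 0, 0], "hand": 0}, {"dp": [0, 0, 0], "delta_rot": [0, 0, 0], "hand": 0}]'

```text
clock: 11.25
tool_pos: [0.4902, 0.1707, 0.0999]
eef_rot: [0.999, -0.032, -0.003, 0.001]
force: [-0.9, 0.3, 0.7]
width: 0.0005
```

Run:
```python
from workcell import *
import cv2
p=capture('wrist');cv2.imwrite('pics/w4.png',cv2.resize(p['color'][:,:,::-1],(800,600)))
print(monitor.sense()['tool_pos'],monitor.sense()['force'])
```

```text
[0.49129999 0.17102125 0.10155799] [-0.58842243 -1.16108092  0.71489762]
```

View pics/w4.png

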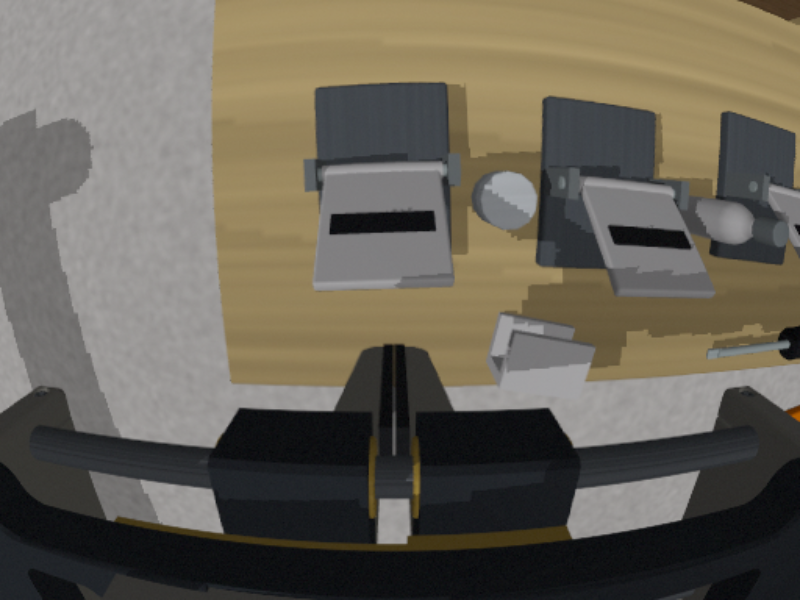

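C shows the bar (650,237). The fingertip at (395,345) is lined up with D at (383,225). Pushing D toward its bin.

Request:
servo_tool --motion '[{"dp": [10, 0, 0], "delta_rot": [0, 0, 0], "hand": 0}, {"dp": [9, 0, 0], "delta_rot": [0, 0, 0], "hand": 0}, {"dp": [6, 0, 0], "delta_rot": [0, 0, 0], "hand": 0}, {"dp": [6, 0, 0], "delta_rot": [0, 0, 0], "hand": 0}, {"dp": [6, 0, 0], "delta_rot": [0, 0, 0], "hand": 0}, {"dp": [6, 0, 0], "delta_rot": [0, 0, 0], "hand": 0}, {"dp": [6, 0, 0], "delta_rot": [0, 0, 0], "hand": 0}, {"dp": [6, 0, 0], "delta_rot": [0, 0, 0], "hand": 0}, {"dp": [6, 0, 0], "delta_rot": [0, 0, 0], "hand": 0}, {"dp": [6, 0, 0], "delta_rot": [0, 0, 0], "hand": 0}, {"dp": [6, 0, 0], "delta_rot": [0, 0, 0], "hand": 0}, {"dp": [6, 0, 0], "delta_rot": [0, 0, 0], "hand": 0}]'

```text
clock: 12.5
tool_pos: [0.571, 0.1671, 0.1026]
eef_rot: [1.0, -0.032, 0.0, -0.0]
force: [-0.6, 0.5, -0.7]
width: 0.0005
```

Request:
servo_tool --motion '[{"dp": [2, 0, 0], "delta_rot": [0, 0, 0], "hand": 0}, {"dp": [0, 0, 0], "delta_rot": [0, 0, 0], "hand": 0}, {"dp": [0, 0, 0], "delta_rot": [0, 0, 0], "hand": 0}, {"dp": [0, 0, 0], "delta_rot": [0, 0, 0], "hand": 0}, {"dp": [0, 0, 0], "delta_rot": [0, 0, 0], "hand": 0}, {"dp": [-10, 0, -20], "delta_rot": [0, 0, 0], "hand": 0}, {"dp": [0, 0, -40], "delta_rot": [0, 0, 0], "hand": 0}]'

```text
clock: 13.2
tool_pos: [0.5588, 0.1675, 0.1593]
eef_rot: [0.999, -0.031, -0.005, 0.0]
force: [0.1, 0.5, 0.2]
width: 0.0002
```

Request:
servo_tool --motion '[{"dp": [0, 0, -30], "delta_rot": [0, 0, 0], "hand": 0}, {"dp": [-20, 35, -30], "delta_rot": [0, 0, 0], "hand": 0}, {"dp": [-20, 35, -30], "delta_rot": [0, 0, 0], "hand": 0}, {"dp": [-20, 35, -30], "delta_rot": [0, 0, 0], "hand": 0}, {"dp": [-20, 35, -30], "delta_rot": [0, 0, 0], "hand": 0}, {"dp": [-20, 35, -20], "delta_rot": [0, 0, 0], "hand": 0}, {"dp": [-10, 23, 0], "delta_rot": [0, 0, 0], "hand": 0}, {"dp": [0, 0, 0], "delta_rot": [0, 0, 0], "hand": 0}, {"dp": [0, 0, 0], "delta_rot": [0, 0, 0], "hand": 0}, {"dp": [0, 0, 0], "delta_rot": [0, 0, 0], "hand": 0}]'

```text
clock: 14.2
tool_pos: [0.4408, -0.0216, 0.3315]
eef_rot: [1.0, -0.031, -0.0, -0.0]
force: [0.4, 0.6, -0.4]
width: 0.0002
```

```bash
python3 - <<'E'
from workcell import *
import cv2
p=capture('wrist');cv2.imwrite('pics/w5.png',cv2.resize(p['color'][:,:,::-1],(800,600)))
print(monitor.sense()['tool_pos'],monitor.sense()['force'])
E
python3 look.py l3
```

```text
[ 0.44083488 -0.0215076   0.33140382] [ 0.5415628   0.45518174 -0.0037417 ]
14.35
```

View pics/w5.png

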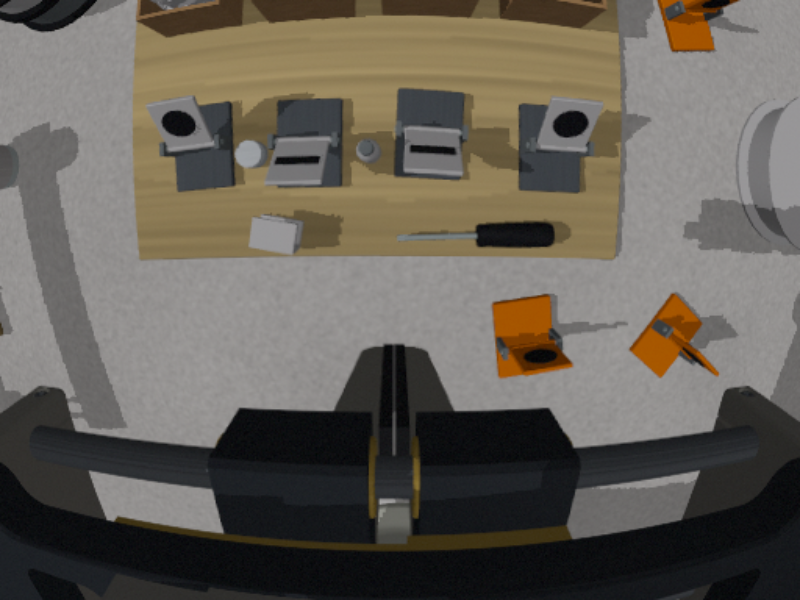

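View pics/l3.png

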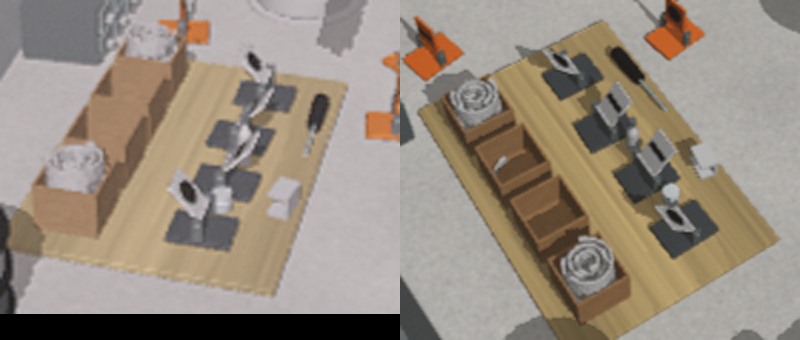

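The final views show the disc on the two outer tags (178,122) and (570,125), in front of the full bins. The bar shows on the inner tags (297,160) and (432,150), in front of the not-full bins. The stands and loose items have not moved.

```bash
python3 -c "
from workcell import manip; print(manip.job_done())"
```

```text
the job is handed in; nothing more can be done
None
```

The job is done and handed in at about 14.4 s of the 48 s allowed. The two full bins' tags now show the disc, and the two not-full bins' tags show the bar.

- **Flipped:** with the closed fingertip I pushed three tags. The tags of the two full bins, at the outer ends of the row, went toward their bins. The empty bin's tag went away from its bin. The single-clip bin's tag already showed the bar, so I left it alone, along with the orange look-alikes.
- **Last checks:** the wrist, side and scene pictures from a clear pose all agree on which face each tag shows. Compared by eye with the first pictures, the stands, glue stick, tin, clip and screwdriver show no visible shift. I did not re-measure them.
- **Forces:** the force readings after each move stayed at about 1 N, which is sensor noise.
- **Disagreement:** early on, the networks' position for the right-hand stand in the scene picture was about 25 mm off, and they also reported the orange stands. I used the wrist-picture measurements instead, and those matched the given sizes. No check failed.

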